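# Latch the blue sample case

## Robot

A 7-joint arm with a two-finger parallel gripper is mounted at the origin on a cart in front of the work surface, level with it; the furniture and walls round the work are solid. World frame = base frame: x ahead of the robot, y to its left, z up, the work surface at z = 0. Lengths are in mm, angles in degrees, forces in N, time in s.
With the tool pointing down it reaches from about 425 to 875 mm from the base axis. Payload 9.9 kg.
Tool frame: the origin (TCP) lies between the finger pads; the fingertips stand 8 mm ahead of it and the grasp point (between the pads) lies 11 mm behind it; z points along the fingers, y is the direction in which the jaws open and shut (so a half turn about z gives the same grasp; the last joint's range is limited). The gripper opens to 85 mm and grips with 20 to 120 N. Pads are 22 mm wide; open, the fingers measure 114 mm over their backs; the gripper's body (76 mm by 85 mm) begins 54 mm behind the grasp point. The pads swing forward as they close: fully open they stand 13 mm farther back than shut.
Start: joints at [-68.285, 32.985, 1.427, 82.34, -0.859, 64.687, -3.237], TCP at [301.351, 604.001, 239.289] pointing down, gripper open.
Joint ranges: [-157.87, 157.87], [-19.46, 123.44], [-87.15, 90], [11.01, 140.99], [-62.26, 242.26], [9.8, 113.94], [-161.44, 161.44]. Speed limits (degrees/s): [127.2, 127.2, 172.46, 172.46, 180, 180, 180].

## Interface

Orientations are given as a 3x3 rotation matrix whose columns are the frame's x, y, z axes.
In Python, from bench import state, snapshot, close_job gives the robot as it stands.
- The arm moves only by the tool drive_tool, never from a script. Its argument "plan" is a list of rows, each a list of 2 entries, a list of its own where there are three numbers: the shift along the world's x, y, z normalised to -1 to 1, where 1 is 60 mm, then the turn, a rotation vector about the world's x, y, z normalised to -1 to 1, where 1 is 5 degrees. A call has 1 to 5 rows; each row shifts and turns the commanded pose from where the row before left it; what a row does not reach is not made up. A row lasts 1/8 s, in which the tool goes at most 62.5 mm and 10.7 degrees, less where a joint would pass 70% of its speed; a pose out of reach is approached as far as the arm can. A call with a number of a shift or a turn outside -1 to 1 is refused whole. A call with a gripper value outside its range is refused whole. "hand" is the opening, from -1 (shut) to 1 (fully open), set as the call begins (left out, the last holds). The fingers move at their own pace and stop on an object; the grip force is fixed at half the most. Time passes only in rows, so rows that do not move let the fingers close. It gives the time, the measured TCP pose, the force and the opening at its end, in the units of the state.
- state(): the state, without advancing time (a new reading comes with each control period).
- snapshot(name): name is "side" or "top"; returns a dict with "frame" (480x640x3 uint8, blue, green, red), "range_z" (480x640 float32, mm along the optical axis (not along the pixel's ray), 0 where there is no reading), "vertical_fov" (degrees; the focal length in pixels is half the picture's height over the tangent of half this angle, whatever the lens; pixels are square), "cx", "cy" (the principal point, pixels), "xyz" and "rotation" of the camera in the world. Camera axes: x right, y up, looking along -z (the intrinsics and any distortion apply to the point x, -y, -z); pixel columns grow to the right and rows downward; lengths in mm; the calibration is good to about 2 mm. A picture is of the moment at which its call begins.
- close_job(): hands the job in, once; it reports no verdict.
The state is a dict: "time": time; "q": joint angles; "qvel": joint speeds; "joint_efforts": joint torques, N m; "eef_pos": TCP position; "eef_rot": TCP orientation; "contact_force": force on the tool from outside, world axes, zero at the start; "wrist_torque": the same for the moment, N m; "opening": opening from 0.0 (shut) to 1.0 (fully open).
Only numpy, scipy, OpenCV 4.12 (cv2) and the standard library are available. Lean on these libraries where they do the work, as an engineer would, in place of code of your own. Each camera call takes 0.05 s, during which the arm holds its last target.

## Task

The blue-lidded sample case is unlatched and its lid stands ajar on the gasket. Swing the latch's wire loop over by its red tab so that the crossbar drops behind the keeper lip on the lid, then press the lever down until it snaps home and pulls the lid tight. Leave the white-lidded case latched.

Things in the scene. Friction and masses are not known exactly. Their poses are not given: they have to be found in the camera images.
- blue_case: Grey case with a blue lid, fixed to the bench, 130 deep (x) x 170 wide (y) x 116 mm high. Origin: centre of its underside; x axis from latch front (wall at x = -65) to hinged back, z up. In mid-front (y = 0) a steel draw latch: a lever on a level pivot at x = -87, z = 70 mm, a wire loop hung on the lever, and on the lid's front a steel keeper tray. The gasket holds the lid about 5 mm open.
- blue_case_tab (a point): Point on the loop's red thumb tab (24 wide along y, 4 thick, 36 mm long), 24 mm from crossbar, 13 mm from free end. At the start the loop (25 g, swings freely) leans 13-18 deg, the tab 28-33 deg, away from the case; this point is about 15 mm above the lever's end. Push the tab from outside, or pinch it, some 50 mm toward the case: past upright over its pin the loop falls in against the lid.
- blue_case_crossbar (a point): Middle of the loop's crossbar, a level steel rod 6 mm thick, 44 mm long along y, 62 mm from the pin on the lever about which the loop swings; its arms pass either side of the lever. Latched, this point lies within 3 mm of blue_case_keeper; fallen in but not yet drawn down it is up to 10 mm from it.
- blue_case_keeper (a point): Seat of the crossbar's middle when hooked. The keeper is a tray on the lid's front, 30 mm wide, 13 mm from lid to lip; the lip is 3 mm thick and 6 mm high above the tray's floor. This point is 3 mm above that floor, 7 mm in front of the lid; x axis to the back of the case, z up. It moves with the lid: height 105 mm when tight, about 110 mm ajar.
- blue_case_paddle (a point): Middle of the upper face of the lever's black grip, 62 mm from the lever's pivot and 4 mm above its centre line; lever 31 mm wide, ending 18 mm beyond this point. Open, it points away from the case, about 50 degrees above level: press here from above and follow the arc down about the pivot.
- blue_case_lever (a joint): Lever angle, rad: 0 = closed (pointing away from the case, 27 degrees below level), 1.3 to 1.4 = open, as at the start; angle above level = value - 0.47. Friction holds it, but with the loop hooked it springs back when let go half-way; pressed past dead centre (0.17) to 0.1 or lower it snaps to 0, its stop, and stays. A few newtons on the grip do it.
- blue_case_lid (a joint): Angle of the blue lid about its rear hinge, rad: about 0.035 = ajar on the gasket, 0 to 0.01 = pulled tight.
- white_case_lever (a joint): Latch lever of a second case, the same in size and shape but with a white lid: 0 = closed, as at the start; it is to stay closed.

How it is judged:
By the outcome, as a careful person would: the job done as asked, in the order asked, and still so for the second after the job is handed in, with the robot touching nothing.
It also fails if it takes over 40 s, if anything falls off the work surface, if the arm or the gripper's body presses on something with over 40 N, if the wrist force passes 120 N, or if a joint passes its speed limit or range.

## Working session

There is one attempt and no reset: what is moved stays moved. The work goes in short steps, Python scripts to look and compute and a tool call to move; the robot and the scene stay as the last step left them, time stands still between calls to the robot, and variables do not carry over. Pictures are saved under pics/ and viewed, and the job is handed in when it is done.

Besides the shell and the picture viewer there is one more tool, called after "Call:" as name(argument=value, ...), one argument or row to a line, values as JSON. drive_tool: Moves the arm, as the interface text tells. Its arguments: {"type":"object","properties":{"plan":{"type":"array","items":{"type":"array"}},"hand":{"type":"number"}},"required":["plan"]}

```bash
mkdir -p pics; ls
cat > h.py <<'E'
import numpy as np, cv2
from bench import state, snapshot
def snap(name,fn):
    s=snapshot(name); cv2.imwrite('pics/%s.png'%fn,s['frame']); 
    np.savez('pics/%s.npz'%fn,**{k:v for k,v in s.items()}); return s
def load(fn): return dict(np.load('pics/%s.npz'%fn,allow_pickle=True))
def pts(s):
    z=s['range_z']; f=240/np.tan(np.radians(float(s['vertical_fov']))/2)
    v,u=np.mgrid[0:480,0:640]
    p=np.stack([(u-s['cx'])/f*z,-(v-s['cy'])/f*z,-z],-1)
    return p@np.array(s['rotation']).T+np.array(s['xyz'])
E
python3 - <<'E'
from h import *
for n in('side','top'):
    s=snap(n,n+'0'); print({k:v for k,v in s.items() if k not in('frame','range_z')})
print(state())
E
```

```text
pics
{'vertical_fov': 45.19042008156769, 'cx': 327.76561535251705, 'cy': 245.22679231139406, 'xyz': array([627.89991653, 917.48552845, 737.64322323]), 'rotation': array([[-0.99998612, -0.00473243,  0.00231489],
       [ 0.004587  , -0.56600118,  0.82439167],
       [-0.00259114,  0.82439085,  0.56601503]])}
{'vertical_fov': 46.472604987268085, 'cx': 324.8657851211551, 'cy': 227.25655565768682, 'xyz': array([ 533.40963007,  -16.10829266, 1042.73714547]), 'rotation': array([[ 0.00108463,  0.99626623, -0.08632747],
       [-0.99996559,  0.00179053,  0.00809993],
       [ 0.00822426,  0.08631571,  0.99623389]])}
{'time': 0.1, 'q': array([-68.28416522,  33.02602587,   1.42450075,  82.38010846,
        -0.85990978,  64.68771499,  -3.23723488]), 'qvel': array([-0.00523831, -0.11051871,  0.09084222, -0.13440189, -0.0703943 ,
        0.05703421, -0.08591274]), 'joint_efforts': array([ 5.50737401e-03, -7.67302680e+01,  2.25788355e+00, -2.86602277e+01,
        1.59323477e-02,  8.67932366e-03, -1.70411909e-05]), 'eef_pos': array([301.18984854, 603.64420357, 238.55985852]), 'eef_rot': array([[-8.94807530e-01,  4.46451728e-01, -5.82081001e-04],
       [ 4.46452101e-01,  8.94806543e-01, -1.33151537e-03],
       [-7.36074469e-05, -1.45132126e-03, -9.99998944e-01]]), 'contact_force': array([-0.03882777, -0.28662815,  0.87212236]), 'wrist_torque': array([-0.02976247, -0.06113959,  0.05149804]), 'opening': 1.0016395061378265}
```

View pics/side0.png

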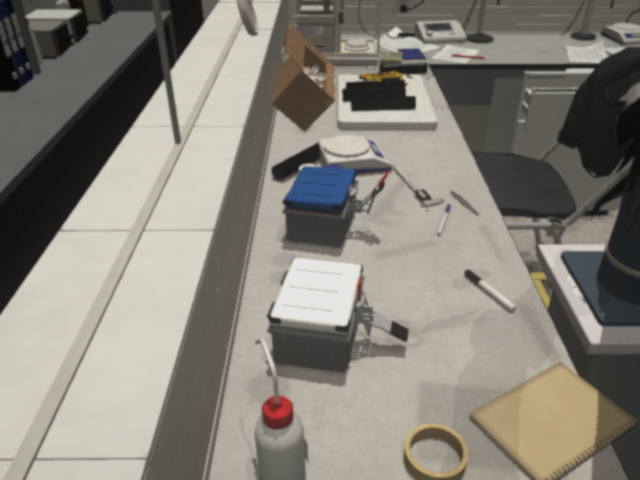

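View pics/top0.png

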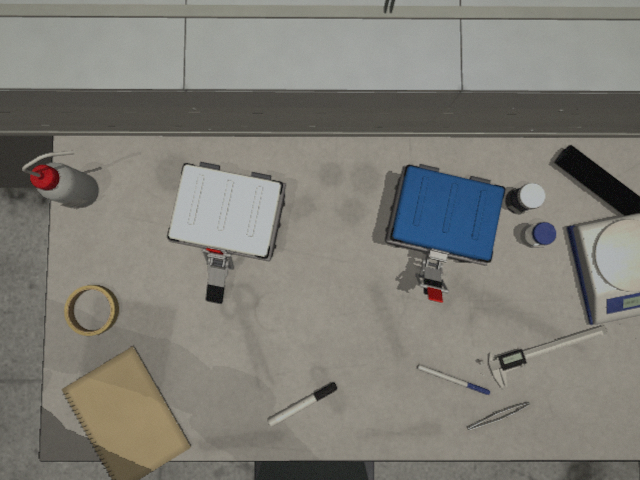

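Run:
```python
from h import *
for n,(x,y,w,h) in dict(top=(370,140,150,180),side=(270,150,150,110)).items():
    s=load(n+'0'); k=4 if n=='side' else 3
    if n=='top': k=3.3
    cv2.imwrite('pics/%s0c.png'%n,cv2.resize(s['frame'][y:y+h,x:x+w],None,fx=k,fy=k,interpolation=cv2.INTER_CUBIC))
s=load('top0');P=pts(s);F=s['frame'].astype(int)
b,g,r=F[...,0],F[...,1],F[...,2]
blue=(b>110)&(r<60)&(g<110); blue[:, :380]=0; blue[:,510:]=0; blue[:150]=0; blue[270:]=0
red=(r>120)&(g<60)&(b<60)
v,u=np.nonzero(blue); print('blue',len(v),u.min(),u.max(),v.min(),v.max(),np.median(P[blue],0))
print(cv2.minAreaRect(np.stack([P[blue][:,0],P[blue][:,1]],1).astype(np.float32)))
A=np.c_[P[blue][:,:2],np.ones(blue.sum())];print(np.linalg.lstsq(A,P[blue][:,2],rcond=None)[0])
for n in('top','side'):
    s=load(n+'0');P=pts(s);F=s['frame'].astype(int);b,g,r=F[...,0],F[...,1],F[...,2]
    red=(r>100)&(g<60)&(b<60)
    k,l,st,c=cv2.connectedComponentsWithStats(red.astype(np.uint8))
    for i in range(1,k):
        if st[i,4]>8: print(n,st[i],c[i],np.median(P[l==i],0),P[l==i].min(0),P[l==i].max(0))
```

```text
blue 6936 394 502 167 258 [ 637.39349576 -228.9446774   118.2408656 ]
((632.7435302734375, -165.9228973388672), (166.12380981445312, 318.8251037597656), 6.024435520172119)
[-3.82733348e-01  3.96904451e-01  4.56972994e+02]
top [ 32 165  15   7  57] [ 38.8245614  167.59649123] [705.95747119 435.49067355 154.71349714] [699.32313213 422.26129444 151.5271552 ] [710.38559182 445.77322218 158.25573366]
top [ 30 169  24  19 292] [ 42.45547945 178.58561644] [686.87808921 426.43587394 155.15408749] [533.40963007 -16.10829266 150.32077069] [ 703.4156696   449.52005742 1042.73714547]
top [206 248  15   5  36] [212.94444444 249.97222222] [574.46526573 157.62659239 140.54696252] [571.10953014 146.45736814  90.6707454 ] [580.13066444 174.93597979 144.14955612]
top [428 287  15  15 157] [434.71974522 294.34394904] [ 504.39208639 -198.17249809  148.70741437] [ 490.48503651 -242.48234077   -2.09711931] [ 533.40963007  -16.10829266 1042.73714547]
side [263 397  29  24 507] [277.16568047 409.56607495] [689.80968406 435.8627187  155.68361905] [627.89991653 413.72329767 150.48122297] [709.21158327 917.48552845 737.64322323]
```

```bash
ls pics
```

```text
side0.npz
side0.png
side0c.png
top0.npz
top0.png
top0c.png
```

View pics/top0c.png

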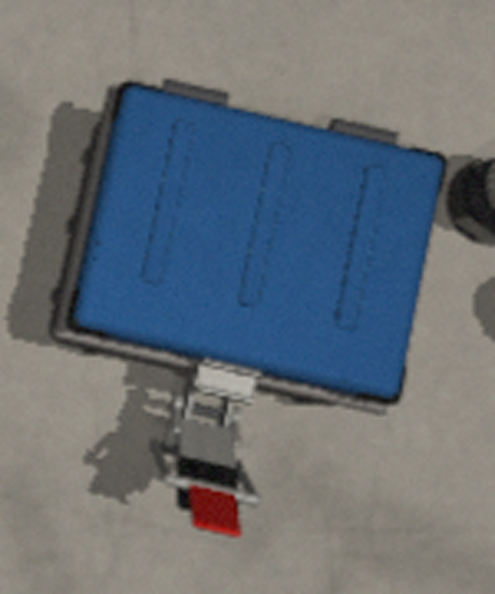

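View pics/side0c.png

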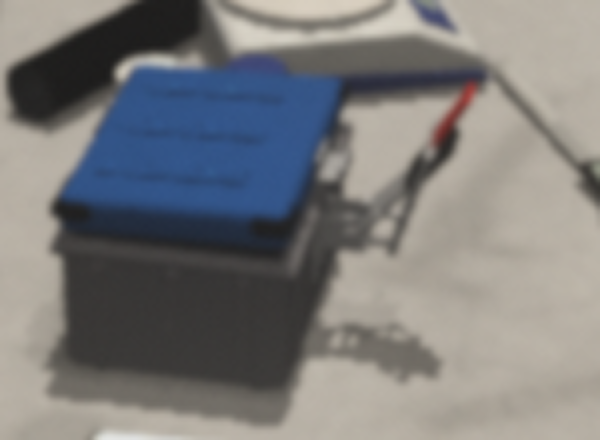

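```bash
cat >> h.py <<'E'
def ray(s,u,v):
    f=240/np.tan(np.radians(float(s['vertical_fov']))/2)
    d=np.array(s['rotation'])@np.array([(u-s['cx'])/f,-(v-s['cy'])/f,-1]); return np.array(s['xyz']),d
def atz(s,u,v,z):
    o,d=ray(s,u,v); return o+d*(z-o[2])/d[2]
def proj(s,p):
    f=240/np.tan(np.radians(float(s['vertical_fov']))/2)
    c=np.array(s['rotation']).T@(np.array(p)-np.array(s['xyz'])); return s['cx']+f*c[0]/-c[2], s['cy']-f*c[1]/-c[2]
E
python3 - <<'E'
from h import *
s=load('top0');P=pts(s);F=s['frame'].astype(int);b,g,r=F[...,0],F[...,1],F[...,2]
Z=s['range_z']
blue=(b>90)&(b>r+50)&(Z>0)&(Z<1000); blue[:, :380]=0; blue[:,508:]=0; blue[:155]=0; blue[270:]=0
Q=P[blue]; Q=Q[(Q[:,2]>95)&(Q[:,2]<140)]
A=np.c_[Q[:,:2],np.ones(len(Q))];co,*_=np.linalg.lstsq(A,Q[:,2],rcond=None);print(len(Q),co,np.median(Q[:,2]))
k,l,st,c=cv2.connectedComponentsWithStats(blue.astype(np.uint8)); i=1+np.argmax(st[1:,4])
v,u=np.nonzero(l==i); W=np.array([atz(s,a,bb,118) for a,bb in zip(u,v)])
R=cv2.minAreaRect(W[:,:2].astype(np.float32));print(R,cv2.boxPoints(R))
# side
s=load('side0');P=pts(s);F=s['frame'].astype(int);b,g,r=F[...,0],F[...,1],F[...,2];Z=s['range_z']
blue=(b>90)&(b>r+50)&(Z>0); blue[:, :280]=0; blue[:,360:]=0; blue[:160]=0; blue[215:]=0
Q=P[blue];print('side',len(Q),np.median(Q,0))
k,l,st,c=cv2.connectedComponentsWithStats(blue.astype(np.uint8)); i=1+np.argmax(st[1:,4])
v,u=np.nonzero(l==i); W=np.array([atz(s,a,bb,118) for a,bb in zip(u,v)])
R=cv2.minAreaRect(W[:,:2].astype(np.float32));print(R,cv2.boxPoints(R))
for n in('top','side'):
    s=load(n+'0');P=pts(s);F=s['frame'].astype(int);b,g,r=F[...,0],F[...,1],F[...,2];Z=s['range_z']
    red=(r>60)&(g<r-40)&(b<r-40)&(Z>0)
    red[:, :370]=0; red[:150]=0; red[310:]=0; red[:,450:]=0
    v,u=np.nonzero(red);
    for a,c in list(zip(u,v))[::6]: print(n,a,c,P[c,a].round(0))
    print(u.mean(),v.mean(),u.min(),u.max(),v.min(),v.max())
E
```

```text
7349 [-3.24619673e-02  8.15391342e-03  1.40678711e+02] 118.19151636657875
((638.5437622070312, -229.503173828125), (165.90451049804688, 125.7907943725586), 77.05432891845703) [[ 558.66345 -296.25674]
 [ 681.25696 -324.4373 ]
 [ 718.4241  -162.7496 ]
 [ 595.83057 -134.56906]]
side 1967 [ 637.2237899  -221.51837625  118.58741536]
((636.2742919921875, -233.86575317382812), (185.68035888671875, 124.00223541259766), 76.87146759033203) [[ 554.8063  -310.19666]
 [ 675.5675  -338.36206]
 [ 717.7423  -157.53485]
 [ 596.9811  -129.36945]]
top 428 287 [ 515. -190.  135.]
top 430 288 [ 514. -194.  135.]
top 429 289 [ 512. -192.  135.]
top 435 289 [ 512. -202.  136.]
top 429 290 [ 511. -191.  142.]
top 435 290 [ 511. -201.  137.]
top 427 291 [ 509. -187.  144.]
top 433 291 [ 509. -197.  141.]
top 439 291 [ 509. -207.  141.]
top 432 292 [ 508. -195.  144.]
top 439 292 [ 507. -207.  139.]
top 431 293 [ 506. -193.  148.]
top 437 293 [ 506. -203.  145.]
top 429 294 [ 505. -189.  152.]
top 435 294 [ 505. -199.  149.]
top 441 294 [ 504. -209.  144.]
top 433 295 [ 503. -195.  153.]
top 439 295 [ 503. -205.  147.]
top 431 296 [ 502. -192.  153.]
top 437 296 [ 502. -200.  156.]
top 429 297 [ 500. -187.  159.]
top 435 297 [ 500. -198.  154.]
top 441 297 [ 500. -207.  152.]
top 433 298 [ 499. -194.  157.]
top 439 298 [ 498. -204.  154.]
top 431 299 [ 497. -190.  160.]
top 437 299 [ 497. -200.  157.]
top 432 300 [ 496. -191.  162.]
top 438 300 [ 495. -202.  158.]
top 437 301 [ 494. -199.  161.]
top 440 302 [ 493. -203.  167.]
434.5027322404372 294.5027322404372 427 442 287 302
side 387 171 [ 495. -211.  159.]
side 386 173 [ 498. -200.  160.]
side 384 175 [ 502. -206.  151.]
side 385 176 [ 502. -186.  159.]
side 383 178 [ 505. -192.  152.]
side 381 180 [ 508. -197.  144.]
side 380 182 [ 511. -190.  143.]
383.5952380952381 177.16666666666666 379 388 171 184
```

Call:
drive_tool(
  plan=[
    [[0.33, -0.85, 0], [0, 0, 0.54]],
    [[0.33, -0.85, 0], [0, 0, 0.54]],
    [[0.33, -0.85, 0], [0, 0, 0.54]],
    [[0.33, -0.85, 0], [0, 0, 0.54]],
    [[0.33, -0.85, 0], [0, 0, 0.54]],
  ],
  hand=-1,
)

```text
time: 0.72
eef_pos: [400.8, 347.1, 239.1]
eef_rot: [[-0.975, 0.224, -0.0], [0.224, 0.975, -0.0], [-0.0, -0.0, -1.0]]
contact_force: [1.0, -0.7, 0.2]
opening: 0.0
```

Call:
drive_tool(
  plan=[
    [[0.33, -0.85, 0], [0, 0, 0]],
    [[0.06, -0.82, 0], [0, 0, 0]],
    [[0.06, -0.82, 0], [0, 0, 0]],
    [[0.06, -0.82, 0], [0, 0, 0]],
    [[0.06, -0.82, 0], [0, 0, 0]],
  ],
)

```text
time: 1.35
eef_pos: [434.4, 99.6, 239.2]
eef_rot: [[-0.974, 0.225, -0.0], [0.225, 0.974, -0.0], [0.0, -0.0, -1.0]]
contact_force: [0.7, -1.2, 1.1]
opening: -0.0
```

Call:
drive_tool(
  plan=[
    [[0.06, -0.82, 0], [0, 0, 0]],
    [[0.06, -0.82, 0], [0, 0, 0]],
    [[0.06, -0.82, 0], [0, 0, 0]],
    [[0.06, -0.7, 0], [0, 0, 0]],
    [[0, 0, 0], [0, 0, 0]],
  ],
)

```text
time: 1.98
eef_pos: [448.6, -91.6, 239.2]
eef_rot: [[-0.973, 0.231, -0.0], [0.231, 0.973, -0.001], [0.0, -0.001, -1.0]]
contact_force: [-0.0, 0.5, 0.0]
opening: 0.002
```

Call:
drive_tool(
  plan=[
    [[0.15, -0.6, 0], [0, 0, 0]],
    [[0.15, -0.6, 0], [0, 0, 0]],
    [[0.15, -0.45, -0.5], [0, 0, 0]],
    [[0, 0, -0.4], [0, 0, 0]],
    [[0, 0, 0], [0, 0, 0]],
  ],
)

```text
time: 2.6
eef_pos: [475.0, -186.1, 183.8]
eef_rot: [[-0.974, 0.225, -0.004], [0.225, 0.974, 0.002], [0.004, 0.001, -1.0]]
contact_force: [-0.3, 0.1, -1.5]
opening: -0.001
```

```bash
cat > loc.py <<'E'
from h import *
C=np.array([638.3,-229.5]);a=np.radians(-12.95);ex=np.array([np.cos(a),np.sin(a)]);ey=np.array([-ex[1],ex[0]])
def L(p): d=np.array(p[:2])-C; return np.round([d@ex,d@ey,p[2]],1)
def W(x,y,z): return np.r_[C+x*ex+y*ey,z]
def look(tag):
    s=snap('side','side'+tag);t=snap('top','top'+tag)
    A=cv2.resize(s['frame'][120:260,270:430],(640,560),interpolation=cv2.INTER_CUBIC)
    cv2.imwrite('pics/side%sc.png'%tag,A)
    cv2.imwrite('pics/top%sc.png'%tag,cv2.resize(t['frame'][200:320,380:510],(650,600),interpolation=cv2.INTER_CUBIC))
    q=state();print(q['time'],q['eef_pos'],L(q['eef_pos']),q['contact_force'])
E
python3 -c "
from loc import *
look('1')"
```

```text
2.7 [ 476.18771985 -186.48957497  185.70344098] [-167.6    5.6  185.7] [0.47749929 0.19662967 0.55403483]
```

View pics/side1c.png

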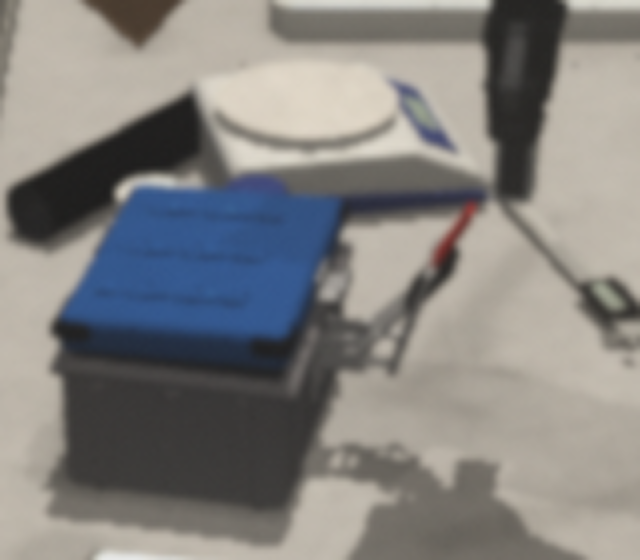

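View pics/top1c.png

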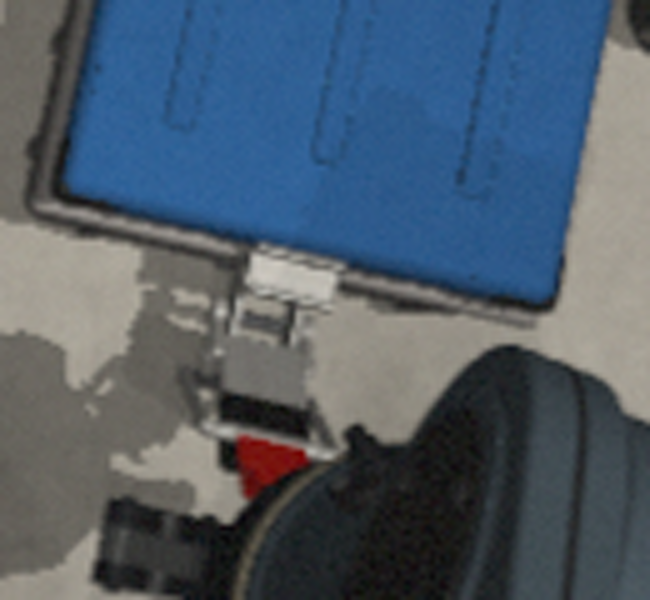

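Call:
drive_tool(
  plan=[
    [[-0.02, -0.1, -0.29], [0, 0, 0]],
    [[0, 0, -0.29], [0, 0, 0]],
    [[0, 0, 0], [0, 0, 0]],
  ],
)

```text
time: 3.08
eef_pos: [474.8, -192.7, 150.8]
eef_rot: [[-0.975, 0.224, -0.0], [0.224, 0.975, 0.0], [0.0, 0.0, -1.0]]
contact_force: [-0.8, 1.3, 0.5]
opening: -0.005
```

```bash
python3 -c "
from loc import *
look('2')"
```

```text
3.175 [ 475.36237831 -193.11254819  151.6096385 ] [-166.9   -1.1  151.6] [ 1.06108367  0.11310239 -0.10460502]
```

View pics/side2c.png

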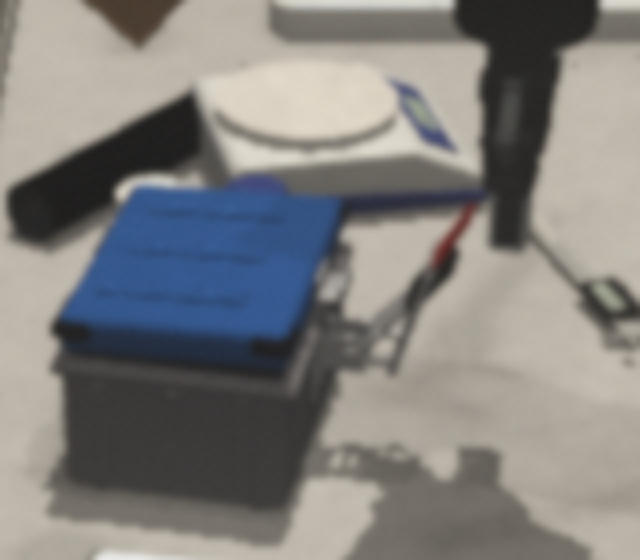

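Call:
drive_tool(
  plan=[
    [[0.163, -0.037, 0], [0, 0, 0]],
    [[0.163, -0.037, 0], [0, 0, 0]],
    [[0.163, -0.037, 0], [0, 0, 0]],
    [[0.163, -0.037, 0], [0, 0, 0]],
    [[0.082, -0.019, 0], [0, 0, 0]],
  ],
)

```text
time: 3.8
eef_pos: [519.6, -203.6, 150.4]
eef_rot: [[-0.974, 0.225, 0.0], [0.225, 0.974, -0.0], [-0.0, -0.0, -1.0]]
contact_force: [0.3, 0.0, 0.1]
opening: -0.001
```

```bash
python3 -c "
from loc import *
look('3')"
```

```text
3.9 [ 519.26381333 -203.529108    150.31846818] [-121.8   -1.4  150.3] [-0.27352016 -0.06689806  0.13242429]
```

View pics/side3c.png

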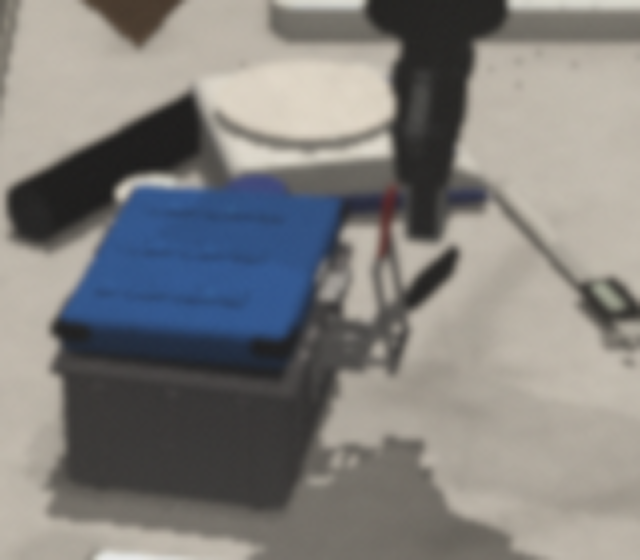

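View pics/top3c.png

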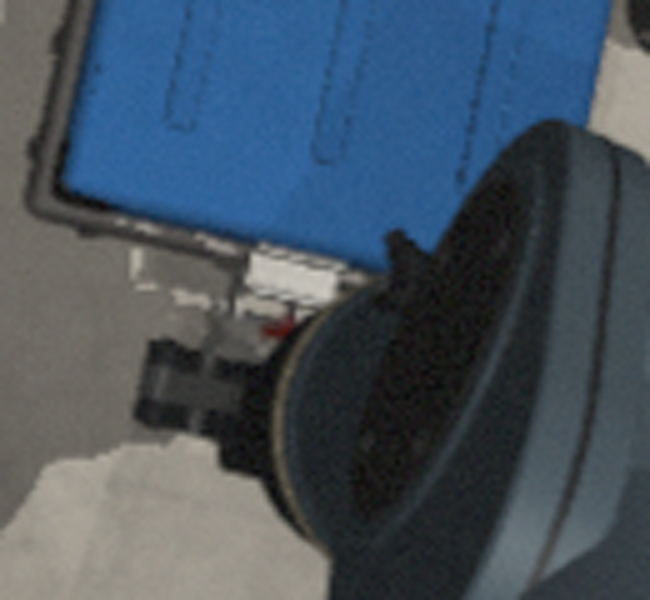

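Call:
drive_tool(
  plan=[
    [[0.13, -0.03, 0], [0, 0, 0]],
    [[0.13, -0.03, 0], [0, 0, 0]],
    [[0.13, -0.03, 0], [0, 0, 0]],
    [[0, 0, 0], [0, 0, 0]],
  ],
)

```text
time: 4.4
eef_pos: [542.8, -208.9, 150.4]
eef_rot: [[-0.974, 0.225, 0.0], [0.225, 0.974, -0.0], [-0.0, -0.0, -1.0]]
contact_force: [-1.3, -0.1, 0.2]
opening: 0.0
```

```bash
python3 -c "
from loc import *
look('4')"
```

```text
4.5 [ 542.01521994 -208.8053772   150.34445676] [-98.5  -1.4 150.3] [0.0830663  0.44181905 0.29256529]
```

View pics/side4c.png

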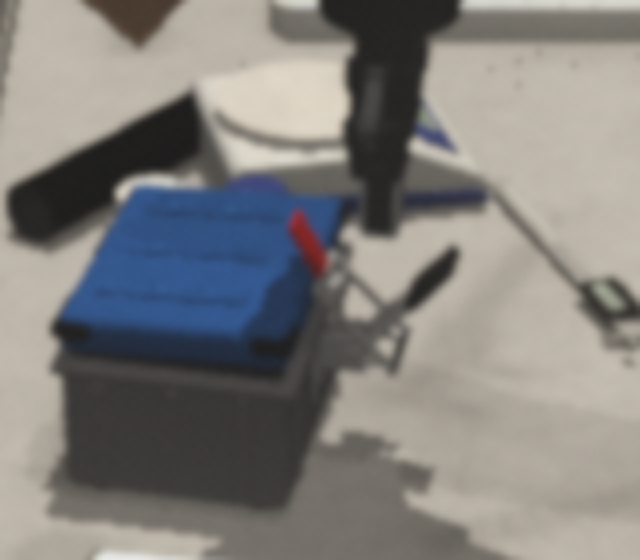

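Call:
drive_tool(
  plan=[
    [[-0.22, 0.05, -0.15], [0, 0, 0]],
    [[0, 0, -0.22], [0, 0, 0]],
    [[-0.114, 0.026, -0.092], [0, 0, 0]],
    [[-0.114, 0.026, -0.092], [0, 0, 0]],
    [[0, 0, 0], [0, 0, 0]],
  ],
)

```text
time: 5.12
eef_pos: [514.5, -202.5, 116.9]
eef_rot: [[-0.974, 0.225, -0.001], [0.225, 0.974, 0.0], [0.001, 0.0, -1.0]]
contact_force: [-0.1, 0.3, 0.3]
opening: -0.0
```

```bash
python3 -c "
from loc import *
look('5')"
```

```text
5.225 [ 515.32003181 -202.74366451  117.3962235 ] [-125.8   -1.5  117.4] [ 0.19120834  0.43363272 -0.01475045]
```

View pics/side5c.png

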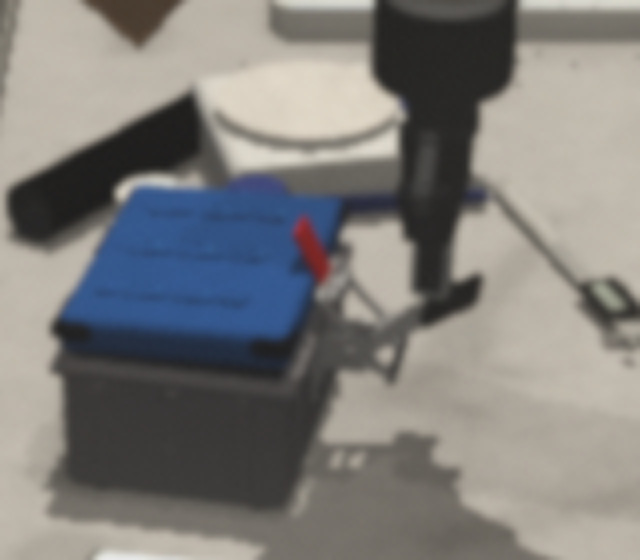

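Call:
drive_tool(
  plan=[
    [[-0.14, 0.033, -0.117], [0, 0, 0]],
    [[-0.14, 0.033, -0.117], [0, 0, 0]],
    [[-0.065, 0.015, -0.133], [0, 0, 0]],
    [[-0.065, 0.015, -0.133], [0, 0, 0]],
  ],
)

```text
time: 5.72
eef_pos: [490.6, -196.9, 86.8]
eef_rot: [[-0.974, 0.225, 0.0], [0.225, 0.974, -0.0], [-0.0, -0.0, -1.0]]
contact_force: [1.5, -0.5, 2.4]
opening: -0.0
```

```bash
python3 -c "
from loc import *
look('6')"
```

```text
5.825 [ 489.46175213 -196.58205394   86.21093181] [-152.4   -1.3   86.2] [ 0.85997987 -0.05776539  0.19391809]
```

View pics/side6c.png

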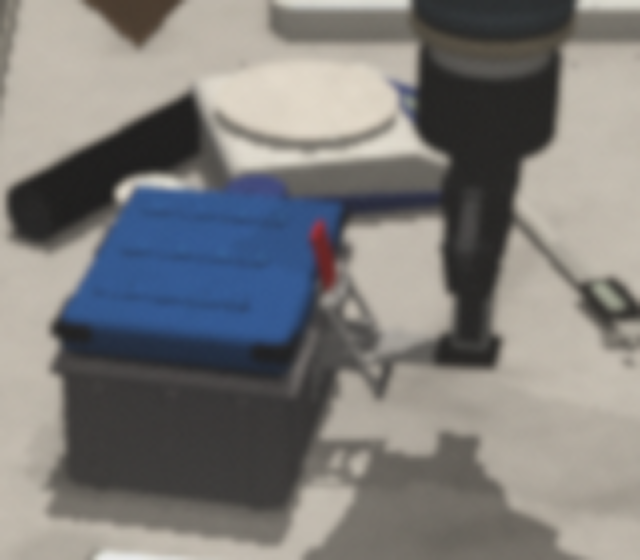

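Call:
drive_tool(
  plan=[
    [[0, 0, -0.14], [0, 0, 0]],
    [[0, 0, -0.14], [0, 0, 0]],
    [[0, 0, -0.14], [0, 0, 0]],
  ],
)

```text
time: 6.2
eef_pos: [491.0, -197.0, 61.4]
eef_rot: [[-0.974, 0.225, 0.0], [0.225, 0.974, -0.0], [-0.0, -0.0, -1.0]]
contact_force: [1.0, 0.2, 0.8]
opening: -0.002
```

Call:
drive_tool(
  plan=[
    [[0.02, 0, -0.08], [0, 0, 0]],
    [[0.02, 0, -0.06], [0, 0, 0]],
  ],
)

```text
time: 6.45
eef_pos: [492.8, -196.9, 53.6]
eef_rot: [[-0.974, 0.225, -0.001], [0.225, 0.974, 0.0], [0.001, 0.0, -1.0]]
contact_force: [-9.4, 1.5, 33.3]
opening: -0.002
```

```bash
python3 -c "
from loc import *
look('7')"
```

```text
6.55 [ 492.58470864 -196.90689537   54.15295969] [-149.3   -0.9   54.2] [-4.72267337  0.67352769 12.26602993]
```

View pics/side7c.png

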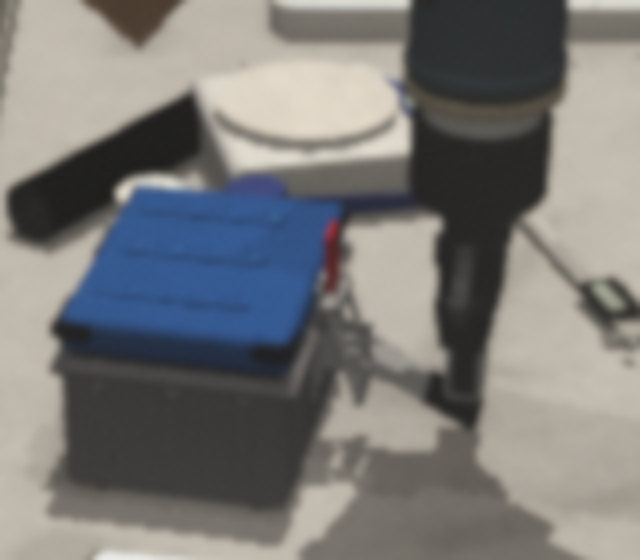

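Call:
drive_tool(
  plan=[
    [[-0.05, 0.01, 0.2], [0, 0, 0]],
    [[-0.2, 0.05, 0.4], [0, 0, 0]],
    [[-0.3, 0.3, 0.7], [0, 0, 0]],
    [[0, 0.9, 0.7], [0, 0, 0]],
    [[0, 0.9, 0.4], [0, 0, 0]],
  ],
)

```text
time: 7.18
eef_pos: [460.5, -71.4, 196.3]
eef_rot: [[-0.974, 0.227, 0.003], [0.227, 0.974, -0.0], [-0.003, 0.001, -1.0]]
contact_force: [0.8, 0.9, 0.3]
opening: 0.005
```

Call:
drive_tool(
  plan=[
    [[0, 0.9, 0], [0, 0, 0]],
    [[0, 0.9, 0], [0, 0, 0]],
    [[0, 0.9, 0], [0, 0, 0]],
    [[0, 0, 0], [0, 0, 0]],
  ],
)

```text
time: 7.68
eef_pos: [459.9, 94.7, 194.4]
eef_rot: [[-0.976, 0.218, 0.001], [0.218, 0.976, 0.002], [-0.0, 0.002, -1.0]]
contact_force: [1.7, -0.9, 0.3]
opening: 0.001
```

Run:
```python
from loc import *
look('8')
for n in ('0','8'):
    s=load('top'+n);P=pts(s);Q=P[190:250,410:490];d=(Q[...,:2]-C);
    X=d@ex;Z=Q[...,2]; m=(abs(X)<55)&(abs(d@ey)<60)&(Z>100)&(Z<135)
    p=np.polyfit(X[m],Z[m],1);print(n,'lid slope rad',-p[0],'z front',np.polyval(p,-60))
s=load('top8');P=pts(s)
for c in range(255,310,3):
    print(c,[ (L(P[c,u])).tolist() for u in (430,433,436)])
```

```text
7.775 [459.97626982  90.18217819 194.25949218] [-245.4  271.6  194.3] [-0.13390926 -0.88183245 -0.16141906]
0 lid slope rad 0.030453008397886117 z front 120.20591049237525
8 lid slope rad 0.0007504924736630034 z front 116.22776185743017
255 [[-74.9, 12.9, 106.2], [-74.2, 8.9, 110.9], [-73.9, 5.9, 120.7]]
258 [[-79.9, 12.0, 107.0], [-78.6, 6.7, 104.9], [-77.2, 1.1, 101.4]]
261 [[-77.2, -9.3, -2.1], [-76.1, -14.3, 0.3], [-74.9, -19.7, 0.5]]
264 [[-87.5, 3.5, 72.5], [-86.3, -1.5, 73.0], [-85.0, -7.2, 69.7]]
267 [[-91.0, -2.7, 45.3], [-86.8, -17.2, -3.1], [-89.8, -8.9, 66.5]]
270 [[-93.8, -12.2, 1.1], [-95.2, -8.3, 49.3], [-93.9, -13.6, 48.4]]
273 [[-102.2, -1.7, 62.3], [-101.2, -6.2, 65.5], [-100.1, -11.0, 66.9]]
276 [[-107.2, -3.1, 60.5], [-106.2, -7.6, 63.8], [-105.1, -12.6, 64.7]]
279 [[-112.2, -4.9, 56.8], [-111.1, -9.8, 58.4], [-107.4, -27.5, -3.7]]
282 [[-117.4, -5.8, 57.9], [-116.1, -11.7, 54.3], [-112.9, -28.2, -1.5]]
285 [[-122.5, -7.4, 55.4], [-121.3, -12.1, 57.8], [-118.4, -28.8, 1.4]]
288 [[-127.6, -8.9, 53.6], [-125.1, -24.3, 2.3], [-123.8, -30.4, -0.7]]
291 [[-132.6, -10.8, 49.6], [-130.5, -25.9, -0.0], [-129.2, -31.5, -0.6]]
294 [[-137.8, -12.1, 48.2], [-135.9, -27.0, 0.3], [-134.7, -31.8, 3.3]]
297 [[-142.9, -13.5, 47.1], [-141.3, -28.7, -2.3], [-140.1, -33.4, 1.6]]
300 [[-148.0, -23.4, 3.0], [-146.7, -29.7, -1.5], [-145.5, -34.3, 2.8]]
303 [[-153.4, -25.2, -0.4], [-152.1, -31.5, -4.4], [-150.9, -35.5, 2.5]]
306 [[-158.8, -26.4, -0.4], [-157.5, -32.3, -2.9], [-156.3, -36.9, 1.2]]
309 [[-164.2, -27.5, -0.3], [-162.9, -33.3, -2.0], [-161.7, -38.6, -1.5]]
```

View pics/side8c.png

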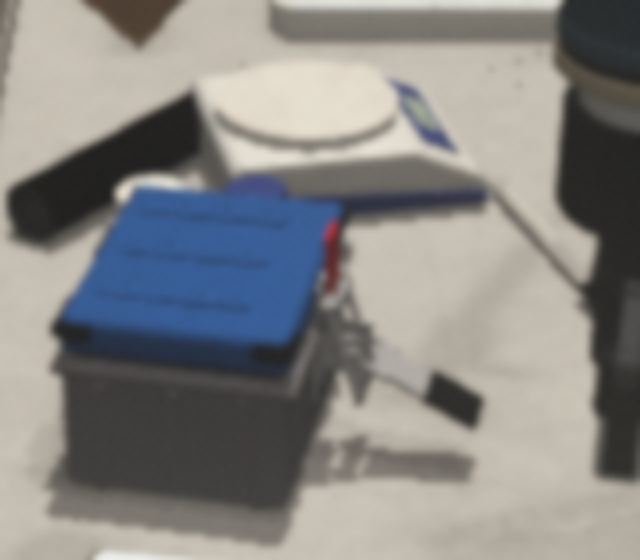

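View pics/top8c.png

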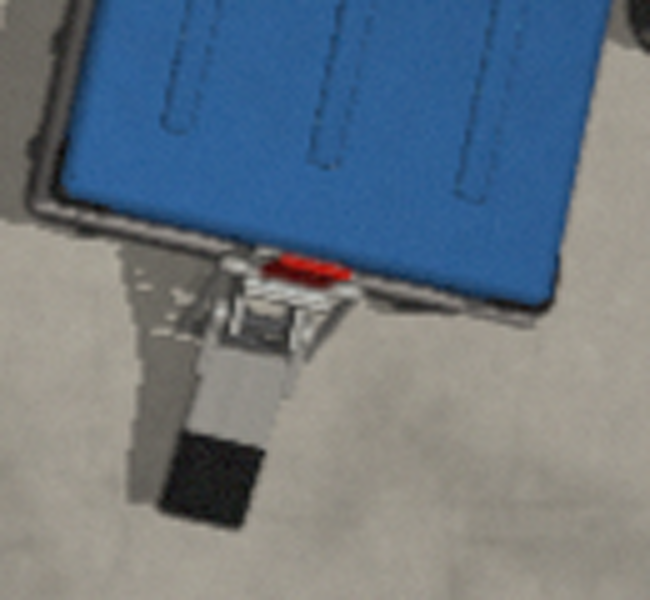

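View pics/top8.png

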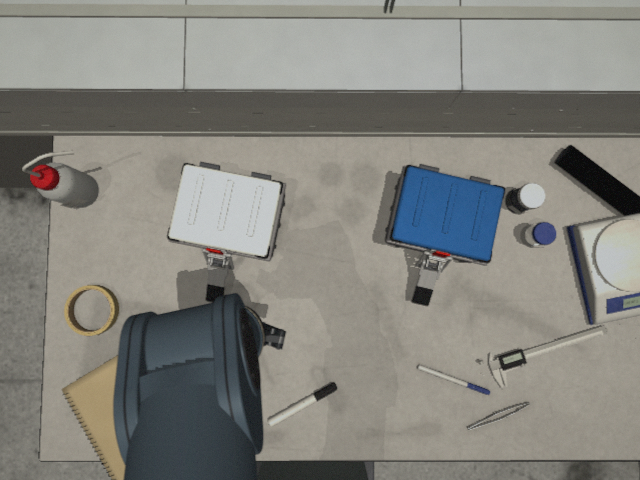

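The lid now reads tight, and the lever and crossbar sit the same way as on the white case, which hasn't moved. The arm is clear of everything, so I'm handing the job in.

```bash
python3 -c "
from bench import close_job
print(close_job())"
```

```text
the job is handed in; nothing more can be done
None
```

The blue case is latched and its lid is pulled tight. I handed the job in at about 7.8 s on the robot's clock.

**What I did:** I pushed the red tab in from outside with the closed fingers until the loop passed upright and fell against the lid. I then pressed the grip down along its arc to the stop and backed the arm away.

**Last checks, with the arm clear:**
- **Lid:** its slope, measured from the top camera, went from 0.030 to 0.001 rad. The front edge came down about 4 mm.
- **Lever:** it stayed down after release. The grip lies about 47–50 mm high, close to the 45 mm calculated for closed.
- **Crossbar:** in both views it sits in the keeper with the red tab upright against the lid, as on the white case. I did not measure its distance from the keeper point directly.
- **White case:** its latch looks the same in the first and last top pictures.
- **Forces:** the highest reading I saw was about 33 N vertical (about 35 N in all), through the fingertips at the lever's stop. Readings came only at the end of each move.

No check failed or disagreed.

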